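# Walk the soap loaf home against the fence

## Task

Get the heavy uncut loaf of soap ready for slicing: by pushing only, never lifting or tipping it, walk it round on the cutting board, pushing now one corner and now another, until one long side lies flat along the slotted fence and its left end is up against the end stop. Then push the handle of the wooden keeper all the way round so that its nose closes on the loaf's free end. Leave everything else standing where it is.

Things in the scene. Friction and masses are not known exactly. Their poses are not given: they have to be found in the camera images.
- cutting_board: Fixed pale wooden soap-cutting board, 300 (its x) by 380 (its y), working surface 20 mm above the table; origin at the centre of its underside. +x points to the fence, +y to the end stop. When the loaf is fully home, the loaf's origin is at x = 76, y = 65, z = 20 mm in this frame and its y axis is parallel to the board's y, either way round.
- fence_face (a point): Middle of the fence's face, 21 mm above the working surface, axes as the board. The fence is a darker wooden rail with vertical knife slots along the board's whole far edge (board x = 120 mm): 380 long, 22 thick, 42 high above the working surface.
- stop_face (a point): Middle of the end stop's face, 21 mm above the working surface, axes as the board. The stop is a wooden block 75 long (along board x, from x = 45 to the fence), 18 thick, 42 high, near end rounded, at the fence's left end; its face is at board y = 155 mm and looks to -y.
- loaf: Uncut, hard, heavy (0.7 to 1 kg) olive-brown loaf of soap, 88 (its x) by 180 (its y) by 45 high, top lightly furrowed. It lies on the board, at first 50 to 90 degrees out of line with the fence. Origin at the centre of its underside. Both long sides are alike and so are both ends: either long side may go to the fence. Pushed low on its sides it slides, with about 4 to 12 N.
- keeper (a joint): Angle of the keeper, rad: 0 to 0.2 at the start (open), 1.4 closed (a stop); it closes clockwise seen from above. Closed, its handle points to -x of the board and its nose to +y, 1.5 mm from the end of a loaf that is home; open, both are turned back counterclockwise (handle to the right, nose to -x). It stays where left; closing it pushes home a loaf up to 15 mm short of the stop.
- keeper_bolt (a point): The keeper's bolt (pivot), right of the loaf's place, at board x = 68, y = -66.5 mm, 38 mm above the table. The keeper is a flat wooden L, 24 to 52 mm above the table: the handle arm reaches 92 mm from the bolt, 18 wide with a round end 24 across; the nose arm, at right angles to it, reaches 40 mm, 20 wide with a round end. The bolt's nut stands to 63 mm above the table.
- keeper_handle (a point): Centre of the round end of the keeper's handle, 80 mm from the bolt, 38 mm above the table; it moves with the handle. About 1 N there turns the free keeper.
- cut_soap: Bystander: small cut block of brown soap, 49 x 62 x 52, standing on the board near its front right corner; origin under its centre.
- pot_brush: Bystander: turned wooden pot brush standing on its bristles, 58 wide, 87 high, on the table right of the board; origin under its centre.
- cup: Bystander: ribbed white cup, 66 wide, 63 high, on the table right of the board; origin under its centre.
- amber_bottle: Bystander: loose small amber bottle with black cap, 41 wide, 119 high, on the table right of the board, the one nearer to it of two alike; origin under its centre.
- matchbox_1: Bystander: red matchbox, 110 x 57 x 20, on the table front left of the board; origin under its centre.
- tape_1: Bystander: roll of cream tape lying flat, 104 wide, 25 high, on the table left of the board; origin under its centre.
- brush_1: Bystander: grey scrubbing brush with a bow handle, 30 x 85 x 55, on the table left of the board; origin under its centre.

How it is judged:
On the way, in this order (a step that is already met when the one before it is completed fails the run):
1. the loaf is squared up: a long side along the fence, less than 6 mm off, turned less than 3 degrees, with its left end less than 25 mm from the end stop, the keeper not yet closed (angle between the y axis of loaf and the y axis of cutting_board, either way round below 0.052 rad and x of loaf in the frame of cutting_board above 0.07 m and y of loaf in the frame of cutting_board above 0.04 m), for 0.2 s.
2. the keeper is turned closed (value of joint keeper above 1.25 rad), for 0.2 s.
At the end, for the whole second after the job is handed in: The loaf lies at rest on the board with a long side along the fence (turned less than 2.3 degrees, middle less than 4.5 mm off flush), its end less than 4.5 mm from the end stop, and the keeper is closed (beyond 1.25 rad of 1.4) (angle between the y axis of loaf and the y axis of cutting_board, either way round below 0.04 rad and x of loaf in the frame of cutting_board above 0.0715 m and y of loaf in the frame of cutting_board above 0.0605 m and z of loaf in the frame of cutting_board below 0.024 m and value of joint keeper above 1.25 rad and linear speed of loaf below 0.01 m/s and angular speed of loaf below 0.05 rad/s); the robot touches nothing.
It fails at once if the loaf is lifted or tipped (z of loaf in the frame of cutting_board above 0.032 m or angle between loaf's own z axis and vertical above 0.2 rad).
It fails at once if a bystander is shifted by more than 25 mm (distance of any of cut_soap, pot_brush, cup, amber_bottle, matchbox_1, tape_1, brush_1 from where it was at the start of the episode above 0.025 m).
It also fails if it takes over 72 s, if anything falls off the work surface, if the arm or the gripper's body presses on something with over 40 N, if the wrist force passes 120 N, or if a joint passes its speed limit or range.

## Robot

A 6-joint arm with a two-finger parallel gripper is mounted at the origin on a cart in front of the work surface, level with it; the furniture and walls round the work are solid. World frame = base frame: x ahead of the robot, y to its left, z up, the work surface at z = 0. Lengths are in m, angles in rad, forces in N, time in s.
With the tool pointing down it reaches from about 0.4 to 0.925 m from the base axis. Payload 12.5 kg.
Tool frame: the origin (TCP) lies on the front face of the gripper's body, between the roots of the fingers; the fingertips stand 78 mm ahead of it and the grasp point (between the pads) lies 59 mm ahead of it; x points along the fingers, z is the direction in which the jaws open and shut, and the axes are right-handed (so a half turn about x gives the same grasp; the last joint's range is limited). The gripper opens to 95 mm and grips with 3 to 60 N. Pads are 20 mm wide; open, the fingers measure 119 mm over their backs; the gripper's body (75 mm by 180 mm) begins 59 mm behind the grasp point.
Start: joints at [-1.289, 0.491, 1.559, -0, 1.092, -0.106], TCP at [0.236, -0.579, 0.292] pointing down, gripper open.
Joint ranges: [-3.1, 3.1], [-0.84, 2.19], [0.05, 2.79], [-1.13, 4.28], [0.06, 2.93], [-2.69, 2.69]. Speed limits (rad/s): [2.22, 2.22, 2.79, 3.14, 3.14, 3.14].

## Interface

Orientations are given as a unit quaternion [w, x, y, z].
In Python, from plant import robot, viewer, ticket gives the robot as it stands. The module is installed in compiled form; this text tells all that it offers.
- The arm moves only by the tool apply_moves, never from a script. Its argument "increments" is a list of rows, each a list of 7 numbers: the opening in per cent of the stroke, from 0 (shut) to 100 (fully open), then the shift along the world's x, y, z in m, then the turn, a rotation vector about the world's x, y, z in rad. A call has 1 to 20 rows; each row is the pose to reach, as a shift and turn from the pose commanded when the call began; what a row does not reach only later rows make up. A row lasts 1/12 s, in which the tool goes at most 41.7 mm and 7.16 degrees, less where a joint would pass 70% of its speed; a pose out of reach is approached as far as the arm can. A call with a gripper value outside its range is refused whole. The fingers move at their own pace and stop on an object; the grip force is fixed at half the most. Time passes only in rows, so rows that repeat a pose let the fingers close. It gives the time, the measured TCP pose, the force and the opening at its end, in the units of the state.
- robot.get_state(): the state, without advancing time (a new reading comes with each control period).
- viewer.get_image(name): name is "scene" or "top" or "wrist"; returns a dict with "color" (480x640x3 uint8, red, green, blue), "fx", "fy", "cx", "cy" (pixels), "pose" (4x4, takes a point from camera to world coordinates). Camera axes: x right, y down, z forward; pixel columns grow to the right and rows downward; lengths in m; the calibration is good to about 2 mm. A picture is of the moment at which its call begins. There is no depth.
- ticket.close_job(): hands the job in, once; it reports no verdict.
The state is a dict: "clock": time; "q": joint angles; "dq": joint speeds; "joint_efforts": joint torques, N m; "ee_pos": TCP position; "eef_rot": TCP orientation; "contact_force": force on the tool from outside, world axes, zero at the start; "ft_torque": the same for the moment, N m; "opening": finger opening in m.
Only numpy, scipy, OpenCV 4.12 (cv2) and the standard library are available. Lean on these libraries where they do the work, as an engineer would, in place of code of your own. Each camera call takes 0.05 s, during which the arm holds its last target.

## Working session

There is one attempt and no reset: what is moved stays moved. The work goes in short steps, Python scripts to look and compute and a tool call to move; the robot and the scene stay as the last step left them, time stands still between calls to the robot, and variables do not carry over. Pictures are saved under pics/ and viewed, and the job is handed in when it is done.

Besides the shell and the picture viewer there is one more tool, called after ">>>" by a JSON object that holds its "api" and its "payload", one argument or row to a line. apply_moves: Moves the arm, as the interface text tells. Its arguments: {"type":"object","properties":{"increments":{"type":"array","items":{"type":"array","items":{"type":"number"}}}},"required":["increments"]}

```bash
mkdir -p pics
cat > h.py <<'E'
import numpy as np, cv2
from plant import robot, viewer, ticket
def grab(n,f):
    d=viewer.get_image(n); cv2.imwrite('pics/'+f,d['color'][:,:,::-1]); 
    np.savez('pics/'+f+'.npz',**{k:np.array(v) for k,v in d.items()}); return d
def load(f): return dict(np.load('pics/'+f+'.npz'))
def ray(d,uv,z):
    uv=np.atleast_2d(np.array(uv,float)); P=d['pose']
    r=np.c_[(uv[:,0]-d['cx'])/d['fx'],(uv[:,1]-d['cy'])/d['fy'],np.ones(len(uv))]@P[:3,:3].T
    o=P[:3,3]; return o+r*((z-o[2])/r[:,2])[:,None]
def proj(d,X):
    X=np.atleast_2d(X); P=d['pose']; c=(X-P[:3,3])@P[:3,:3]
    return np.c_[c[:,0]/c[:,2]*d['fx']+d['cx'],c[:,1]/c[:,2]*d['fy']+d['cy']]
E
python3 - <<'E'
from h import *
for n in ['scene','top','wrist']:
    d=grab(n,n+'0.png'); print(n,d['fx'],d['cx'],d['cy'],np.round(d['pose'],3).tolist())
s=robot.get_state(); print({k:np.round(v,3) for k,v in s.items()})
E
```

```text
scene 460.8511614367101 324.0211519731244 237.45527944311075 [[-0.707, -0.56, 0.432, 0.083], [-0.707, 0.55, -0.445, 0.518], [0.012, -0.62, -0.785, 0.859], [0.0, 0.0, 0.0, 1.0]]
top 443.75995531009085 322.8292785994607 248.22937792665465 [[0.004, -0.997, 0.082, 0.428], [-1.0, -0.003, 0.014, 0.046], [-0.014, -0.082, -0.997, 1.263], [0.0, 0.0, 0.0, 1.0]]
wrist 407.2682934485383 324.15454752895164 238.79451612082252 [[0.379, -0.896, -0.233, 0.301], [-0.926, -0.367, -0.095, -0.552], [-0.0, 0.251, -0.968, 0.384], [0.0, 0.0, 0.0, 1.0]]
{'clock': np.float64(0.15), 'q': array([-1.289,  0.491,  1.559,  0.   ,  1.092, -0.106]), 'dq': array([ 0.   , -0.001, -0.003, -0.   , -0.001, -0.001]), 'joint_efforts': array([ 1.0000e-03, -6.1290e+01, -2.5828e+01,  6.9000e-02,  4.7000e-02,
       -0.0000e+00]), 'ee_pos': array([ 0.236, -0.578,  0.292]), 'eef_rot': array([ 0.587,  0.394,  0.587, -0.394]), 'contact_force': array([ 0.313, -0.52 , -0.361]), 'ft_torque': array([-0.041,  0.059,  0.03 ]), 'opening': np.float64(0.095)}
```

View pics/top0.png

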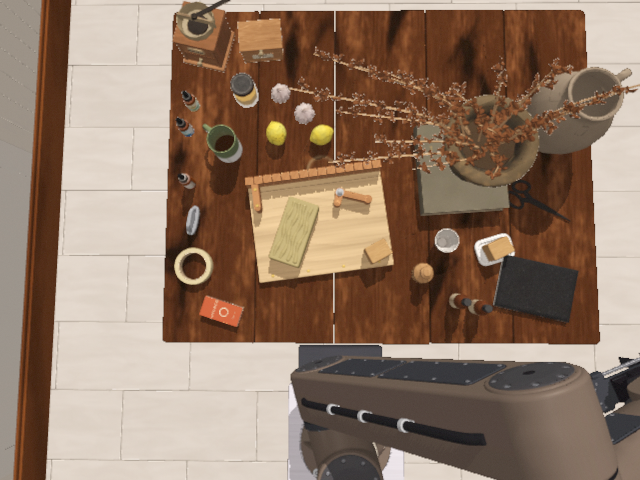

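View pics/scene0.png

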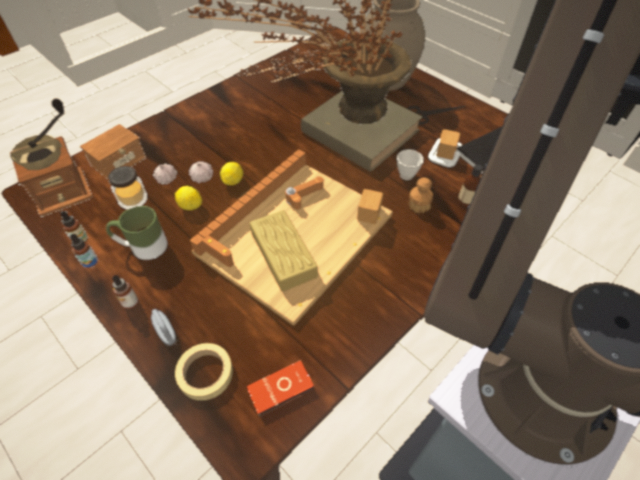

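Top view: the board spans roughly (248..392, 165..282), with the fence along its upper edge. The loaf is at (295,231), the keeper bolt near (340,193) and the stop at (256,197). I'll enlarge it to measure.

Run:
```python
import cv2
a=cv2.imread('pics/top0.png')[145:295,230:410]; cv2.imwrite('pics/top0c.png',cv2.resize(a,None,fx=4,fy=4,interpolation=cv2.INTER_CUBIC))
a=cv2.imread('pics/scene0.png')[140:330,180:400]; cv2.imwrite('pics/scene0c.png',cv2.resize(a,None,fx=3,fy=3,interpolation=cv2.INTER_CUBIC))
```

```text
(no output)
```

View pics/top0c.png

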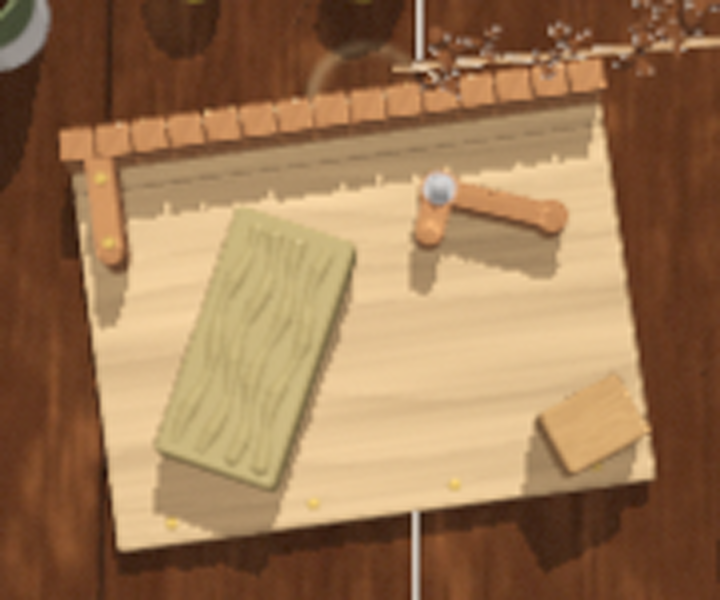

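View pics/scene0c.png

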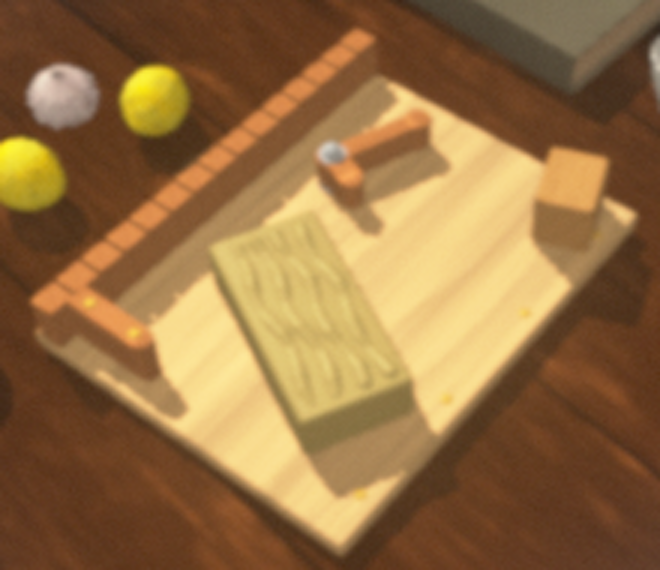

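```bash
cat > fit.py <<'E'
from h import *
from scipy.optimize import least_squares
T=load('top0.png');S=load('scene0.png')
def T4(a): a=np.array(a,float); return (a+.5)/4+[230,145]-.5
def S3(a): a=np.array(a,float); return (a+.5)/3+[180,140]-.5
def R(t): return np.array([[np.cos(t),-np.sin(t)],[np.sin(t),np.cos(t)]])
def place(p,L): L=np.array(L,float)/1000; return np.c_[L[:,:2]@R(p[2]).T+p[:2],L[:,2]]
bt=[(-150,190,20),(-150,-190,20),(120,190,62),(120,-190,62),(142,190,62),(142,-190,62),(68,-66.5,63)]
pt=T4([(118,551),(655,479),(65,160),(605,88),(60,131),(600,62),(440,188)])
bs=[(-150,190,20),(-150,-190,20),(120,-190,62),(68,-66.5,63)]
ps=S3([(340,553),(636,213),(375,42),(333,152)])
f=lambda p:np.r_[(proj(T,place(p,bt))-pt).ravel(),(proj(S,place(p,bs))-ps).ravel()]
r=least_squares(f,[.55,.07,.1],loss='soft_l1'); print('board',r.x,np.round(f(r.x).reshape(-1,2),1).tolist())
B=r.x; np.save('B.npy',B)
# loaf, height free
ll=np.array([(44,90),(44,-90),(-44,-90),(-44,90)])
lt=T4([(240,208),(356,245),(275,488),(160,448)]); ls=S3([(210,250),(312,212),(410,380),(303,425)])
def X(p): return np.c_[ll[:, :2]/1000@R(p[2]).T+p[:2],np.full(4,p[3])]
# order: ll as long axis y -> corners matching: find cyc shift
best=None
for k in range(4):
  g=lambda p:np.r_[(proj(T,X(p))-np.roll(lt,k,0)).ravel(),(proj(S,X(p))-np.roll(ls,k,0)).ravel()]
  for t0 in (-1.5,0,1.5,3):
    q=least_squares(g,[.5,.1,t0,.065])
    if best is None or q.cost<best[0]: best=(q.cost,q.x,g(q.x))
print('loaf',best[1],best[0],np.round(best[2].reshape(-1,2),1).tolist())
L=best[1]; b=R(B[2]).T@(L[:2]-B[:2]); print('loaf in board',b*1000,np.degrees(L[2]-B[2]))
# keeper
for nm,uv in (('handle',(550,217)),('nose',(428,232))):
  w=ray(T,T4([uv]),.052)[0]; print(nm,w,R(B[2]).T@(w[:2]-B[:2]))
E
python3 fit.py
```

```text
board [0.60751636 0.07556338 0.1373306 ] [[-0.4, 0.4], [-0.1, 0.3], [-1.4, 0.7], [0.3, 0.2], [-1.1, 0.2], [0.4, -1.1], [-0.3, -0.4], [-0.0, -1.0], [0.9, 0.8], [0.7, -1.1], [-0.5, -1.9]]
loaf [ 0.57519926  0.14222755 -1.8880504   0.05754996] 8.478242709262737 [[1.2, -1.0], [0.5, 0.4], [-1.3, 0.2], [-0.1, -1.6], [0.4, -0.6], [2.2, 0.7], [-0.5, 1.4], [-1.2, -0.4]]
loaf in board [-22.88655364  70.46072119] -116.04578324354942
handle [ 0.66490469 -0.05809094  0.052     ] [ 0.03855084 -0.14025238]
nose [0.65432129 0.02606998 0.052     ] [ 0.03958865 -0.05543498]
```

Run:
```python
from h import *
T=load('top0.png');S=load('scene0.png')
B=np.load('B.npy')
print('toolR z axis etc')
from scipy.spatial.transform import Rotation as Ro
q=robot.get_state()['eef_rot'];print(Ro.from_quat(np.r_[q[1:],q[0]]).as_matrix().round(3))
# branch tip candidates
for nm,a in (('t1',(315,50)),('t2',(295,92)),('t3',(331,162))):
  for h in (.1,.2,.3,.4,.5,.6):
    w=ray(T,[a],h)[0]; print(nm,h,w.round(2),proj(S,[w]).round(0))
c,s=np.cos(B[2]),np.sin(B[2])
for uv in ((377,251),):
  w=ray(T,[uv],.072)[0][:2]-B[:2]; print('cut',c*w[0]+s*w[1],-s*w[0]+c*w[1])
```

```text
toolR z axis etc
[[-0.     0.926  0.378]
 [ 0.001  0.378 -0.926]
 [-1.     0.    -0.001]]
t1 0.1 [1.07 0.09 0.1 ] [[172. 116.]]
t1 0.2 [1.01 0.08 0.2 ] [[176.  92.]]
t1 0.3 [0.96 0.08 0.3 ] [[181.  62.]]
t1 0.4 [0.9  0.08 0.4 ] [[186.  26.]]
t1 0.5 [0.85 0.07 0.5 ] [[193. -19.]]
t1 0.6 [0.79 0.07 0.6 ] [[203. -77.]]
t2 0.1 [0.95 0.14 0.1 ] [[181. 147.]]
t2 0.2 [0.9  0.13 0.2 ] [[185. 121.]]
t2 0.3 [0.86 0.12 0.3 ] [[190.  89.]]
t2 0.4 [0.81 0.12 0.4 ] [[196.  51.]]
t2 0.5 [0.77 0.11 0.5 ] [[203.   2.]]
t2 0.6 [0.72 0.1  0.6 ] [[213. -59.]]
t3 0.1 [0.76 0.04 0.1 ] [[262. 167.]]
t3 0.2 [0.73 0.04 0.2 ] [[266. 139.]]
t3 0.3 [0.7  0.04 0.3 ] [[271. 107.]]
t3 0.4 [0.67 0.04 0.4 ] [[277.  67.]]
t3 0.5 [0.64 0.04 0.5 ] [[284.  16.]]
t3 0.6 [0.61 0.04 0.6 ] [[293. -48.]]
cut -0.10916508198106488 -0.14424442289712683
```

View pics/wrist0.png

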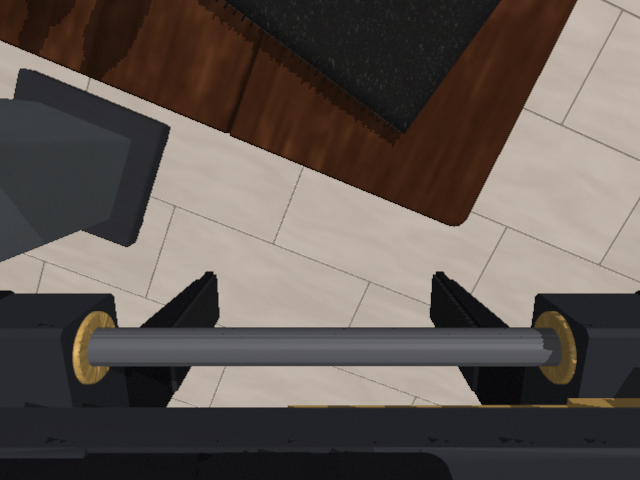

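Run:
```python
import cv2
a=cv2.imread('pics/scene0.png')[0:170,180:440]; cv2.imwrite('pics/scene0b.png',cv2.resize(a,None,fx=3,fy=3,interpolation=cv2.INTER_CUBIC))
a=cv2.imread('pics/top0.png')[40:220,270:470]; cv2.imwrite('pics/top0b.png',cv2.resize(a,None,fx=3,fy=3,interpolation=cv2.INTER_CUBIC))
```

```text
(no output)
```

View pics/scene0b.png

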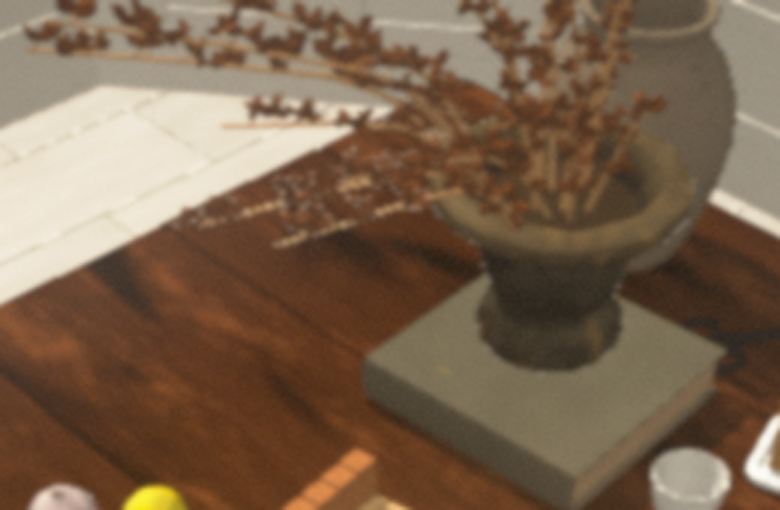

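View pics/top0b.png

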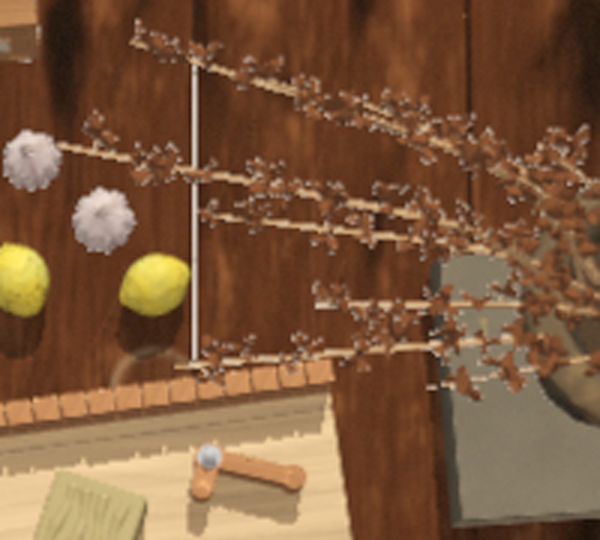

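>>> {"api": "apply_moves", "payload": {
  "increments": [
    [0, 0.164, 0.278, 0, 0, 0, -0.1],
    [0, 0.164, 0.278, 0, 0, 0, -0.2],
    [0, 0.164, 0.278, 0, 0, 0, -0.25],
    [0, 0.164, 0.278, 0, 0, 0, -0.25],
    [0, 0.164, 0.278, 0, 0, 0, -0.25],
    [0, 0.164, 0.278, 0, 0, 0, -0.25],
    [0, 0.164, 0.278, 0, 0, 0, -0.25],
    [0, 0.164, 0.278, 0, 0, 0, -0.25],
    [0, 0.224, 0.678, 0, 0, 0, -0.25],
    [0, 0.224, 0.678, 0, 0, 0, -0.25],
    [0, 0.224, 0.678, 0, 0, 0, -0.25],
    [0, 0.224, 0.678, 0, 0, 0, -0.25],
    [0, 0.224, 0.678, 0, 0, 0, -0.25],
    [0, 0.224, 0.678, 0, 0, 0, -0.25],
    [0, 0.224, 0.678, 0, 0, 0, -0.25],
    [0, 0.224, 0.678, 0, 0, 0, -0.25],
    [0, 0.224, 0.678, 0, 0, 0, -0.25],
    [0, 0.224, 0.678, 0, 0, 0, -0.25],
    [0, 0.224, 0.678, 0, 0, 0, -0.25]
  ]
}}

```text
clock: 1.73
ee_pos: [0.4606, 0.1035, 0.2922]
eef_rot: [0.534, 0.464, 0.534, -0.463]
contact_force: [0.3, -0.1, -0.9]
opening: 0.0004
```

Run:
```python
from h import *
s=robot.get_state(); print({k:np.round(v,3) for k,v in s.items()})
grab('scene','s1.png')
```

```text
{'clock': np.float64(1.733), 'q': array([8.100e-02, 2.740e-01, 1.920e+00, 1.000e-03, 9.470e-01, 1.509e+00]), 'dq': array([-0.087, -0.013,  0.031, -0.018, -0.006, -0.105]), 'joint_efforts': array([ 2.3880e+00, -4.3117e+01, -2.4005e+01,  1.5100e-01, -1.5000e-02,
        1.0660e+00]), 'ee_pos': array([0.461, 0.103, 0.292]), 'eef_rot': array([ 0.534,  0.464,  0.534, -0.463]), 'contact_force': array([ 0.35 , -0.088, -0.948]), 'ft_torque': array([ 0.023,  0.001, -0.013]), 'opening': np.float64(0.0)}
```

View pics/s1.png

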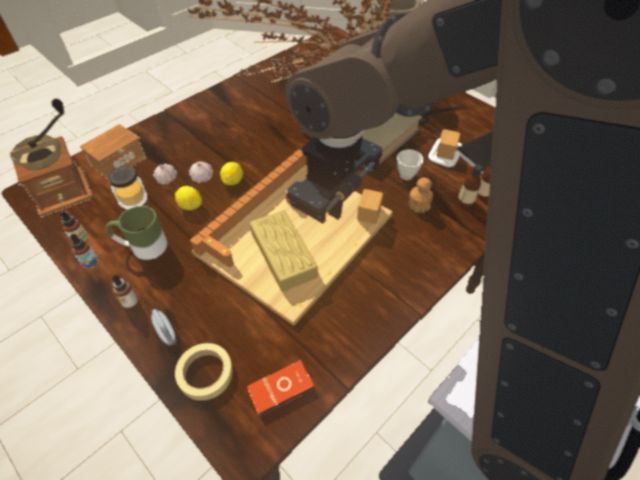

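The arm is over the board at TCP (0.46, 0.10). The loaf, centred near (283,247) in this view, is untouched. Next I go to the left of the loaf's far end.

>>> {"api": "apply_moves", "payload": {
  "increments": [
    [0, 0.04, 0.04, -0.03, 0, 0, 0],
    [0, 0.075, 0.06, -0.06, 0, 0, 0],
    [0, 0.11, 0.08, -0.09, 0, 0, 0],
    [0, 0.15, 0.1, -0.12, 0, 0, 0],
    [0, 0.193, 0.101, -0.13, 0, 0, 0],
    [0, 0.193, 0.101, -0.15, 0, 0, 0],
    [0, 0.193, 0.101, -0.186, 0, 0, 0],
    [0, 0.193, 0.101, -0.186, 0, 0, 0],
    [0, 0.193, 0.101, -0.186, 0, 0, 0]
  ]
}}

```text
clock: 2.53
ee_pos: [0.6525, 0.1988, 0.1028]
eef_rot: [0.532, 0.463, 0.534, -0.467]
contact_force: [0.4, 0.0, -0.5]
opening: 0.0007
```

Run:
```python
from h import *
s=robot.get_state(); print({k:np.round(v,4) for k,v in s.items() if k in('q','ee_pos','contact_force')})
grab('scene','s2.png');grab('top','t2.png')
from scipy.optimize import least_squares
Q=[([-1.289,0.491,1.559,0,1.092],.236,-.579,.292),([.081,.274,1.92,0,.947],.4606,.1035,.2922),(s['q'],*s['ee_pos'])]
def f(p):
    o=[]
    for q,x,y,z in Q:
        r=np.cos(q[0])*x+np.sin(q[0])*y; l=-np.sin(q[0])*x+np.cos(q[0])*y
        a=q[1];b=q[1]+q[2];c=b+q[4]
        o+=[p[0]+p[1]*np.sin(a)+p[2]*np.sin(b)+p[4]*np.sin(c)-r, p[3]+p[1]*np.cos(a)+p[2]*np.cos(b)+p[4]*np.cos(c)-z, p[5]-l]
    return o+[1e-2*p[0]]
r=least_squares(f,[0,.45,.4,.2,.3,.06]);print(r.x,r.cost)
```

```text
{'q': array([ 1.9910e-01,  7.8240e-01,  1.5539e+00, -3.0000e-04,  8.1170e-01,
        1.6334e+00]), 'ee_pos': array([0.6525, 0.1988, 0.1028]), 'contact_force': array([ 0.4304,  0.0467, -0.5153])}
[-0.00468519  0.59823588  0.38465814  2.27439206  2.33188351  0.0658123 ] 1.894836998187936e-05
```

View pics/s2.png

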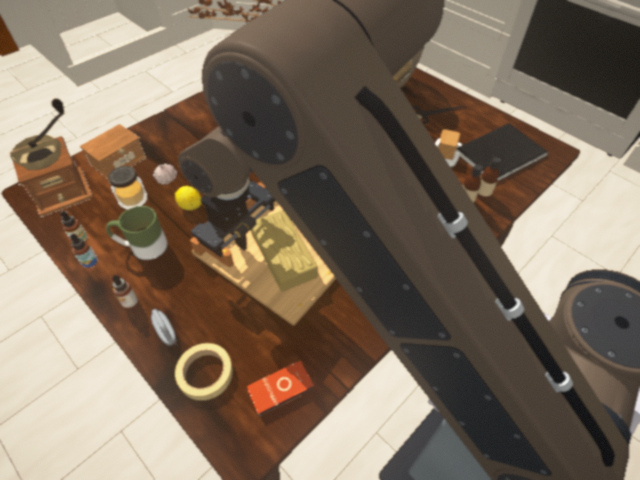

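View pics/t2.png

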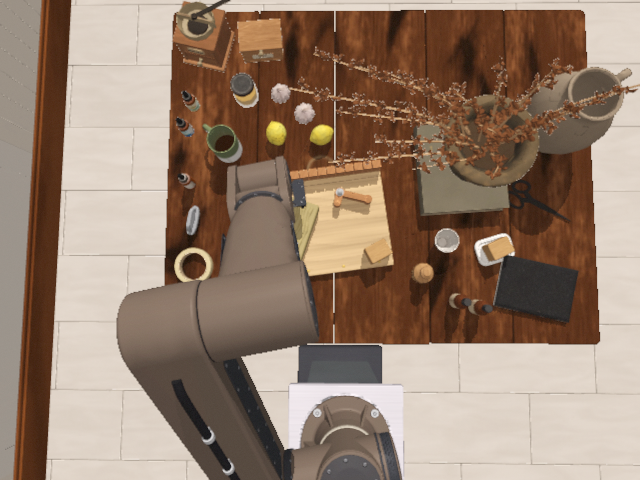

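```bash
cat > sim.py <<'E'
import numpy as np
C=52.;MU=.4;HR=11.  # mm, finger radius
def step(pose,p,dp):
    # pose x,y,th (y-axis along long), finger centre p moves dp (small)
    x,y,th=pose; R=np.array([[np.cos(th),-np.sin(th)],[np.sin(th),np.cos(th)]])
    q=R.T@(p+dp-[x,y]); cl=np.clip(q,[-44,-90],[44,90]); d=q-cl; n=np.linalg.norm(d)
    if n>=HR: return pose,False
    if n<1e-9: return pose,False
    nrm=-d/n # into loaf, loaf frame
    r=R@cl; N=R@nrm; t=np.array([-N[1],N[0]])
    A=np.eye(2)+np.array([[r[1]**2,-r[0]*r[1]],[-r[0]*r[1],r[0]**2]])/C**2
    v=dp; F=np.linalg.solve(A,v)
    fn,ft=F@N,F@t
    if fn<=0 or abs(ft)>MU*fn:
        f=N+np.sign(ft)*MU*t; vv=A@f; k=(HR-n)/(vv@N); F=f*k
    else: F=F+ np.linalg.solve(A,N*max(0,(HR-n)-v@N))
    w=(r[0]*F[1]-r[1]*F[0])/C**2
    return np.array([x+F[0],y+F[1],th+w]),True
def run(pose,path,ds=.5,verbose=True):
    pose=np.array(pose,float)
    for a,b in zip(path[:-1],path[1:]):
        a=np.array(a,float);b=np.array(b,float);n=max(1,int(np.linalg.norm(b-a)/ds));dp=(b-a)/n
        for i in range(n):
            pose,c=step(pose,a+dp*i,dp)
        if verbose: print(b.round(0),'->',pose[:2].round(1),np.degrees(pose[2]).round(1),'contact',c)
    return pose
E
python3 - <<'E'
from sim import *
P0=[-23,70,np.radians(64)]
P0=[-23,70,np.radians(-116)]
P0[2]=np.radians(64) # long axis (−sin64,cos64)=(-.9,.44): same line
p=run(P0,[(62,116),(58,90),(52,70),(48,50),(40,30),(30,10)])
import h
from h import *
T=load('t2.png');S=load('s2.png')
a=ray(T,[(258,185)],0)[0];o=T['pose'][:3,3];b=ray(S,[(218,165)],0)[0];o2=S['pose'][:3,3]
d1=a-o;d2=b-o2; M=np.c_[d1,-d2]; k=np.linalg.lstsq(M,o2-o,rcond=None)[0]; print(o+k[0]*d1,o2+k[1]*d2)
E
```

```text
[58. 90.] -> [-23.5  69.3] 63.0 contact True
[52. 70.] -> [-30.3  62.7] 53.0 contact True
[48. 50.] -> [-33.1  56.5] 42.8 contact True
[40. 30.] -> [-37.5  50.4] 31.9 contact True
[30. 10.] -> [-42.3  45. ] 21.0 contact True
[0.65159966 0.20707763 0.28042994] [0.65416772 0.20987977 0.28147301]
```

Run:
```python
from sim import *
P0=[-23,70,np.radians(64)]
for end in ((48,50),(40,30),(36,20)):
  path=[(62,116),(58,90),(52,70),(48,50),(40,30),(36,20)]
  path=path[:path.index(end)+1]
  p=run(P0,path,verbose=False)
  R=np.array([[np.cos(p[2]),-np.sin(p[2])],[np.sin(p[2]),np.cos(p[2])]])
  for loc in (50,75):
    s=p[:2]+R@[-44-14,loc]
    print('A',p[:2].round(),np.degrees(p[2]).round(),'start',s.round())
    run(p,[s]+[s+[dx,dx*.2] for dx in (20,40,60,80)])
```

```text
A [-33.  57.] 43.0 start [-110.   54.]
[-90.  58.] -> [-22.3  60.1] 37.2 contact True
[-70.  62.] -> [-6.2 63.6] 31.6 contact True
[-50.  66.] -> [12.1 66.1] 27.3 contact True
[-30.  70.] -> [31.5 67.3] 23.7 contact True
A [-33.  57.] 43.0 start [-127.   72.]
[-107.   76.] -> [-26.2  58.7] 35.9 contact True
[-87.  80.] -> [-14.7  60.7] 27.3 contact True
[-67.  84.] -> [-0.4 61. ] 19.1 contact True
[-47.  88.] -> [15.4 59.2] 11.6 contact True
A [-37.  50.] 32.0 start [-113.   62.]
[-93.  66.] -> [-25.4  51.9] 25.3 contact True
[-73.  70.] -> [-9.1 51.9] 18.3 contact True
[-53.  74.] -> [ 8.  50.1] 11.6 contact True
[-33.  78.] -> [24.2 47.7] 4.1 contact True
A [-37.  50.] 32.0 start [-126.   84.]
[-106.   88.] -> [-29.8  51.3] 24.1 contact True
[-86.  92.] -> [-18.7  50.8] 14.8 contact True
[-66.  96.] -> [-6.4 48.3] 5.7 contact True
[-46. 100.] -> [ 5.3 44.9] -3.7 contact True
A [-40.  48.] 27.0 start [-114.   66.]
[-94.  70.] -> [-27.3  48.1] 19.9 contact True
[-74.  74.] -> [-11.5  46.5] 12.3 contact True
[-54.  78.] -> [ 4.  43.8] 4.5 contact True
[-34.  82.] -> [18.2 41. ] -4.3 contact True
A [-40.  48.] 27.0 start [-125.   89.]
[-105.   93.] -> [-31.8  47.9] 18.8 contact True
[-85.  97.] -> [-21.2  46.5] 9.3 contact True
[-65. 101.] -> [-10.2  43.3] -0.1 contact True
[-45. 105.] -> [-0.6 40.5] -10.0 contact True
```

>>> {"api": "apply_moves", "payload": {
  "increments": [
    [0, 0, -0.015, 0.003, 0, 0, 0],
    [0, 0, -0.024, 0.003, 0, 0, 0],
    [0, -0.001, -0.031, 0.003, 0, 0, 0],
    [0, -0.002, -0.038, 0.003, 0, 0, 0],
    [0, -0.003, -0.045, 0.003, 0, 0, 0],
    [0, -0.004, -0.052, 0.003, 0, 0, 0],
    [0, -0.0045, -0.059, 0.003, 0, 0, 0],
    [0, -0.005, -0.067, 0.003, 0, 0, 0],
    [0, -0.005, -0.067, 0.003, 0, 0, 0]
  ]
}}

```text
clock: 3.38
ee_pos: [0.648, 0.1318, 0.1088]
eef_rot: [0.533, 0.464, 0.533, -0.465]
contact_force: [0.4, 0.4, 0.7]
opening: 0.0005
```

Run:
```python
from h import *
grab('top','t3.png');d=grab('scene','s3.png')
a=cv2.imread('pics/t3.png')[145:295,230:410]; b=cv2.imread('pics/s3.png')[120:340,150:420]
cv2.imwrite('pics/c3.png',np.hstack([cv2.resize(a,(400,333)),cv2.resize(b,(400,333))]))
```

```text
(no output)
```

View pics/c3.png

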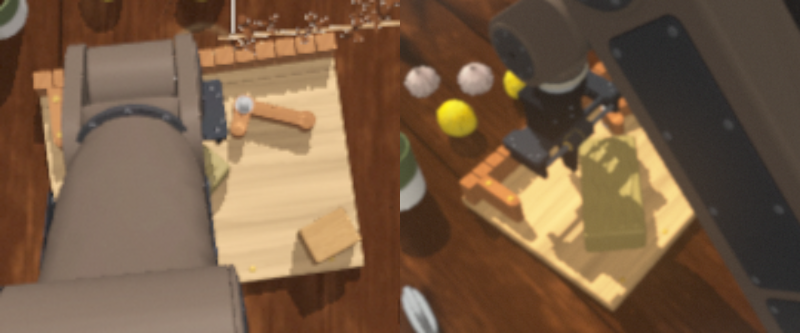

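>>> {"api": "apply_moves", "payload": {
  "increments": [
    [0, 0, 0.01, 0.03, 0, 0, 0],
    [0, 0, 0.01, 0.07, 0, 0, 0],
    [0, -0.04, 0.005, 0.09, 0, 0, 0],
    [0, -0.075, 0, 0.11, 0, 0, 0],
    [0, -0.11, -0.005, 0.13, 0, 0, 0],
    [0, -0.145, -0.01, 0.15, 0, 0, 0],
    [0, -0.18, -0.013, 0.17, 0, 0, 0],
    [0, -0.193, -0.013, 0.17, 0, 0, 0],
    [0, -0.193, -0.013, 0.17, 0, 0, 0]
  ]
}}

```text
clock: 4.23
ee_pos: [0.4528, 0.1205, 0.2803]
eef_rot: [0.534, 0.464, 0.533, -0.464]
contact_force: [0.2, 0.2, -0.2]
opening: 0.0006
```

Run:
```python
from h import *
grab('wrist','w4.png');grab('top','t4.png')
```

```text
(no output)
```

View pics/w4.png

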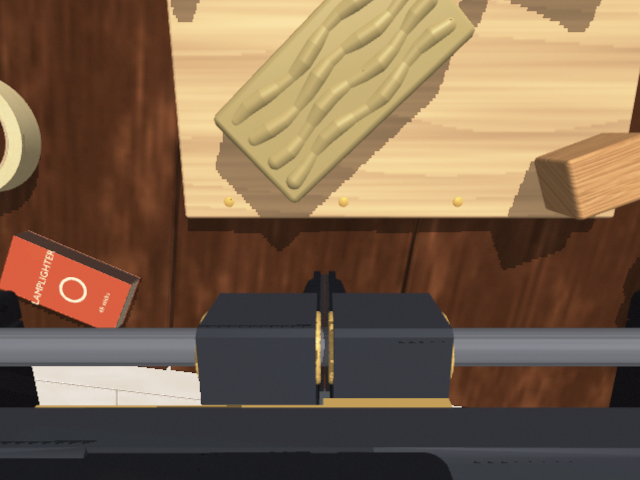

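View pics/t4.png

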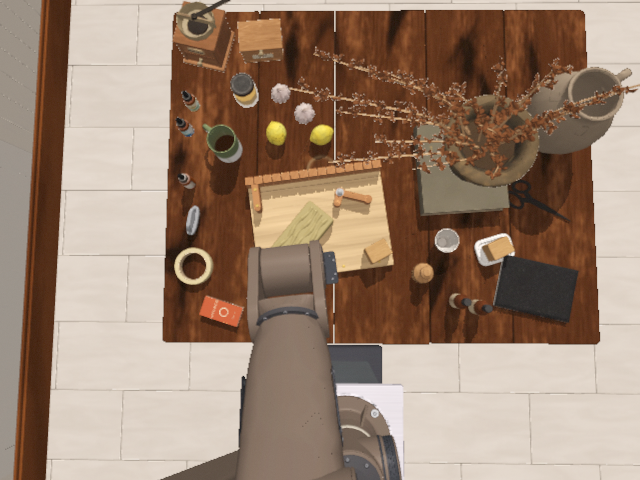

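```bash
cat >> h.py <<'E'
def b2w(p,B=None):
    B=np.load('B.npy') if B is None else B
    c,s=np.cos(B[2]),np.sin(B[2]); p=np.atleast_2d(p).astype(float)/1000
    return np.c_[B[0]+c*p[:,0]-s*p[:,1],B[1]+s*p[:,0]+c*p[:,1]]
def w2b(w):
    B=np.load('B.npy'); c,s=np.cos(B[2]),np.sin(B[2]); w=np.atleast_2d(w)[:,:2]-B[:2]
    return 1000*np.c_[c*w[:,0]+s*w[:,1],-s*w[:,0]+c*w[:,1]]
def loaf(d,uv,loc,z=.062):
    """uv pixels, loc loaf-local corner mm; returns board pose"""
    from scipy.optimize import least_squares
    b=w2b(ray(d,uv,z)); loc=np.array(loc,float)
    def g(p):
        c,s=np.cos(p[2]),np.sin(p[2]); return (np.c_[p[0]+c*loc[:,0]-s*loc[:,1],p[1]+s*loc[:,0]+c*loc[:,1]]-b).ravel()
    r=least_squares(g,[0,60,.5]); print('loaf board',r.x[:2].round(1),np.degrees(r.x[2]).round(2),'res',g(r.x).round(1)); return r.x
E
python3 - <<'E'
from h import *
d=load('w4.png')
print(w2b(ray(d,[(187,217),(612,217)],.02)))
p=loaf(d,[(217,122),(295,200),(473,30)],[(44,90),(-44,90),(-44,-90)])
from sim import *
R=np.array([[np.cos(p[2]),-np.sin(p[2])],[np.sin(p[2]),np.cos(p[2])]])
for loc in (50,65,78):
    s=p[:2]+R@[-44-14,loc]
    print('start',s.round())
    for sl in (0,.3): run(p,[s]+[s+[dx,dx*sl] for dx in (20,40,60,80)])
E
```

```text
[[-148.74068075  186.00569805]
 [-148.11626438 -188.49979532]]
loaf board [-36.4  53.3] 44.26 res [ 1.6  4.6 -4.  -0.6  2.4 -4. ]
start [-113.   49.]
[-93.  49.] -> [-27.7  56.5] 40.0 contact True
[-73.  49.] -> [-13.4  60.7] 36.4 contact True
[-53.  49.] -> [ 3.1 64.7] 35.0 contact True
[-33.  49.] -> [20.3 68.8] 35.4 contact True
[-93.  55.] -> [-25.   57.3] 38.1 contact True
[-73.  61.] -> [-8.4 61.1] 31.9 contact True
[-53.  67.] -> [10.2 63.6] 26.6 contact True
[-33.  73.] -> [29.3 64.7] 21.3 contact True
start [-123.   59.]
[-103.   59.] -> [-29.6  55.7] 39.0 contact True
[-83.  59.] -> [-17.4  58.8] 32.9 contact True
[-63.  59.] -> [-1.7 61.2] 28.6 contact True
[-43.  59.] -> [16.2 62.9] 26.0 contact True
[-103.   65.] -> [-27.6  56.3] 37.0 contact True
[-83.  71.] -> [-13.9  58.9] 28.6 contact True
[-63.  77.] -> [ 2.3 59.8] 20.9 contact True
[-43.  83.] -> [19.1 58.8] 13.4 contact True
start [-132.   69.]
[-112.   69.] -> [-31.1  55.2] 38.7 contact True
[-92.  69.] -> [-21.1  57.5] 31.5 contact True
[-72.  69.] -> [-7.2 59.1] 25.1 contact True
[-52.  69.] -> [ 9.6 59.3] 20.1 contact True
[-112.   75.] -> [-29.5  55.6] 36.7 contact True
[-92.  81.] -> [-18.4  57.6] 27.5 contact True
[-72.  87.] -> [-4.8 57.9] 18.5 contact True
[-52.  93.] -> [ 9.7 56.2] 9.7 contact True
```

The wrist view shows the loaf's near corner at (295,200), left corner at (217,122) and right corner at (473,30). That puts it at board (-36, 53), 44°, close to prediction. Now I push the near end.

>>> {"api": "apply_moves", "payload": {
  "increments": [
    [0, 0.006, 0.002, -0.04, 0, 0, 0],
    [0, 0.006, 0.002, -0.08, 0, 0, 0],
    [0, 0.006, 0.002, -0.12, 0, 0, 0],
    [0, 0.006, 0.002, -0.16, 0, 0, 0],
    [0, 0.008, 0.002, -0.172, 0, 0, 0],
    [0, 0.016, 0.006, -0.172, 0, 0, 0],
    [0, 0.024, 0.01, -0.172, 0, 0, 0],
    [0, 0.032, 0.0135, -0.172, 0, 0, 0],
    [0, 0.04, 0.017, -0.172, 0, 0, 0],
    [0, 0.048, 0.021, -0.172, 0, 0, 0],
    [0, 0.056, 0.025, -0.172, 0, 0, 0],
    [0, 0.064, 0.0285, -0.172, 0, 0, 0],
    [0, 0.072, 0.032, -0.172, 0, 0, 0],
    [0, 0.08, 0.036, -0.172, 0, 0, 0],
    [0, 0.0885, 0.04, -0.172, 0, 0, 0],
    [0, 0.0885, 0.04, -0.172, 0, 0, 0],
    [0, 0.06, 0.03, -0.172, 0, 0, 0],
    [0, 0.03, 0.01, -0.15, 0, 0, 0]
  ]
}}

```text
clock: 5.83
ee_pos: [0.4853, 0.1312, 0.1265]
eef_rot: [0.533, 0.464, 0.534, -0.465]
contact_force: [-0.4, -1.1, -0.1]
opening: 0.0003
```

>>> {"api": "apply_moves", "payload": {
  "increments": [
    [100, -0.005, -0.03, 0.04, 0, 0, 0],
    [100, -0.01, -0.05, 0.08, 0, 0, 0],
    [100, -0.01, -0.05, 0.12, 0, 0, 0],
    [100, -0.01, -0.05, 0.15, 0, 0, 0],
    [100, -0.01, -0.05, 0.15, 0, 0, 0]
  ]
}}

```text
clock: 6.25
ee_pos: [0.4778, 0.0801, 0.2858]
eef_rot: [0.536, 0.468, 0.53, -0.462]
contact_force: [-0.0, -0.1, 0.3]
opening: 0.0284
```

Run:
```python
from h import *
grab('wrist','w5.png')
```

```text
(no output)
```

View pics/w5.png

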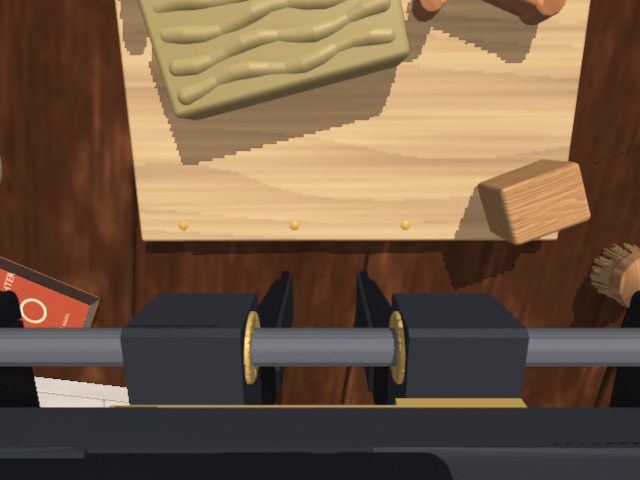

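Run:
```python
from h import *
d=load('w5.png')
print(w2b(ray(d,[(143,240),(558,240)],.02)))
p=loaf(d,[(185,112),(407,50)],[(-44,90),(-44,-90)])
p=loaf(d,[(185,117),(408,62)],[(-44,90),(-44,-90)],.055)
```

```text
[[-148.44492462  185.71111079]
 [-148.63272123 -190.8061319 ]]
loaf board [23.9 54.7] 14.67 res [-1.5  5.7  1.5 -5.7]
loaf board [19.1 53.6] 13.08 res [-0.9  3.7  0.9 -3.7]
```

Loaf is at about board (21, 55), 14°. Opened fingers along board y now make a two-point pusher: the left finger squares the loaf, then both push it to the fence.

>>> {"api": "apply_moves", "payload": {
  "increments": [
    [100, 0.03, 0.04, 0, 0, 0, 0],
    [100, 0.048, 0.057, -0.02, 0, 0, 0],
    [100, 0.048, 0.057, -0.06, 0, 0, 0],
    [100, 0.048, 0.057, -0.1, 0, 0, 0],
    [100, 0.048, 0.057, -0.14, 0, 0, 0],
    [100, 0.048, 0.057, -0.17, 0, 0, 0],
    [100, 0.048, 0.057, -0.172, 0, 0, 0],
    [100, 0.06, 0.0585, -0.172, 0, 0, 0],
    [100, 0.068, 0.0595, -0.172, 0, 0, 0],
    [100, 0.076, 0.061, -0.172, 0, 0, 0],
    [100, 0.084, 0.062, -0.172, 0, 0, 0],
    [100, 0.092, 0.063, -0.172, 0, 0, 0],
    [100, 0.1, 0.064, -0.172, 0, 0, 0],
    [100, 0.1, 0.064, -0.172, 0, 0, 0]
  ]
}}

```text
clock: 7.47
ee_pos: [0.5775, 0.1449, 0.1075]
eef_rot: [0.534, 0.465, 0.533, -0.464]
contact_force: [0.3, 0.3, 0.0]
opening: 0.0951
```

Run:
```python
from h import *
s=robot.get_state(); print(w2b(s['ee_pos']),s['contact_force'],s['ft_torque'])
grab('wrist','w6.png');grab('top','t6.png'); grab('scene','s6.png')
a=cv2.imread('pics/t6.png')[145:295,230:410]; b=cv2.imread('pics/s6.png')[120:340,150:420]
cv2.imwrite('pics/c6.png',np.hstack([cv2.resize(a,(400,333)),cv2.resize(b,(400,333))]))
```

```text
[[-20.22165972  72.74520137]] [0.31240404 0.28168537 0.02403249] [ 0.05553894 -0.0256788   0.06242557]
```

View pics/w6.png

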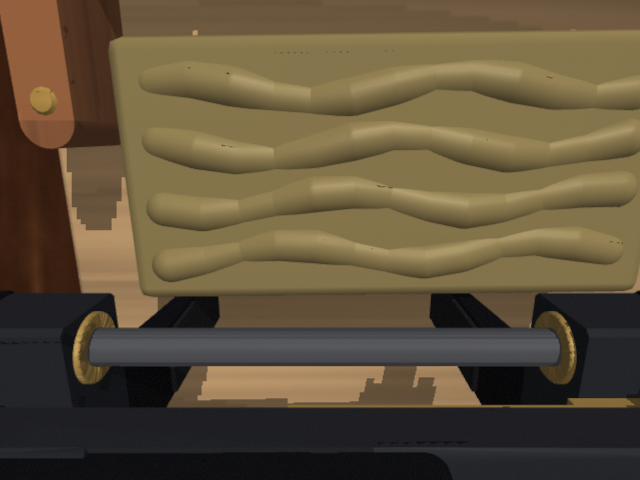

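View pics/c6.png

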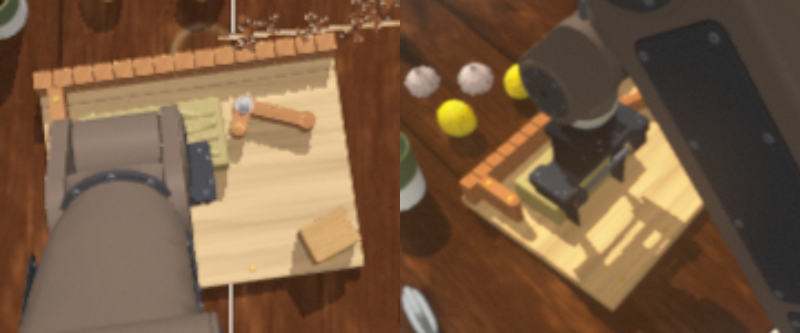

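Run:
```python
from h import *
d=load('w6.png')
p=loaf(d,[(118,42),(148,291)],[(44,90),(-44,90)])
print(w2b(ray(d,[(112,42),(143,295),(640,30),(636,290),(70,147),(119,146)],.063)))
```

```text
loaf board [36.6 46.2] 0.35 res [ 2.8  0.  -2.8 -0. ]
[[ 77.00659401 137.86845517]
 [ -6.31789367 137.47357487]
 [ 80.54754802 -24.01471841]
 [ -4.29047328 -39.03772894]
 [ 45.46012058 155.64985362]
 [ 45.79336136 139.59648821]]
```

The wrist view shows the loaf square, with its left end edge from (112,42) to (143,293). It sits at board (35, 46), so about 18 mm short of the stop. I'll push diagonally so friction carries it towards +y as well.

>>> {"api": "apply_moves", "payload": {
  "increments": [
    [100, 0.004, 0.002, 0, 0, 0, 0],
    [100, 0.008, 0.004, 0, 0, 0, 0],
    [100, 0.012, 0.006, 0, 0, 0, 0],
    [100, 0.016, 0.008, 0, 0, 0, 0],
    [100, 0.02, 0.01, 0, 0, 0, 0],
    [100, 0.024, 0.012, 0, 0, 0, 0],
    [100, 0.028, 0.014, 0, 0, 0, 0],
    [100, 0.032, 0.016, 0, 0, 0, 0],
    [100, 0.034, 0.017, 0, 0, 0, 0],
    [100, 0.034, 0.017, 0, 0, 0, 0]
  ]
}}

```text
clock: 8.45
ee_pos: [0.6104, 0.162, 0.1069]
eef_rot: [0.534, 0.465, 0.533, -0.464]
contact_force: [-0.3, 1.1, 0.0]
opening: 0.095
```

Run:
```python
from h import *
s=robot.get_state(); print(w2b(s['ee_pos']),s['contact_force'],s['ft_torque'])
grab('wrist','w7.png');grab('top','t7.png')
```

```text
[[14.6732417  85.25526062]] [-0.33352835  1.05107998  0.04393687] [ 0.03626615 -0.01277828 -0.02621432]
```

View pics/w7.png

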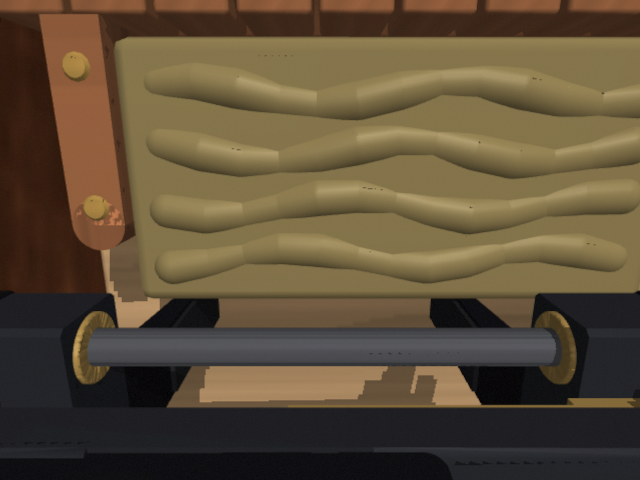

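Run:
```python
from h import *
d=load('w7.png')
print(w2b(ray(d,[(115,42),(145,295),(124,247),(107,30)],.063)))
```

```text
[[111.67242782 149.1252801 ]
 [ 28.75597844 148.96683926]
 [ 46.53897335 154.29607752]
 [115.0181742  151.13003873]]
```

>>> {"api": "apply_moves", "payload": {
  "increments": [
    [100, 0.003, 0.001, 0, 0, 0, 0],
    [100, 0.005, 0.0012, 0, 0, 0, 0],
    [100, 0.007, 0.0015, 0, 0, 0, 0],
    [100, 0.008, 0.0018, 0, 0, 0, 0],
    [100, 0.008, 0.0018, 0, 0, 0, 0]
  ]
}}

```text
clock: 8.97
ee_pos: [0.6166, 0.1632, 0.1069]
eef_rot: [0.532, 0.463, 0.534, -0.465]
contact_force: [-11.9, -2.7, 6.5]
opening: 0.095
```

Run:
```python
from h import *
s=robot.get_state(); print(w2b(s['ee_pos']),s['contact_force'],s['ft_torque'])
grab('wrist','w8.png')
```

```text
[[20.99447447 85.59373146]] [-11.92214702  -2.68025524   6.4665882 ] [-0.46650646  1.70623652  0.07118406]
```

View pics/w8.png

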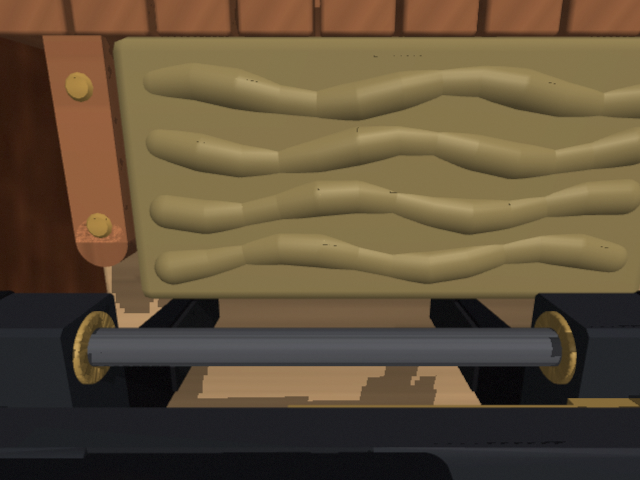

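Run:
```python
from h import *
a=cv2.imread('pics/t7.png')[145:295,230:410]; cv2.imwrite('pics/t7c.png',cv2.resize(a,None,fx=4,fy=4,interpolation=cv2.INTER_CUBIC))
```

```text
(no output)
```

View pics/t7c.png

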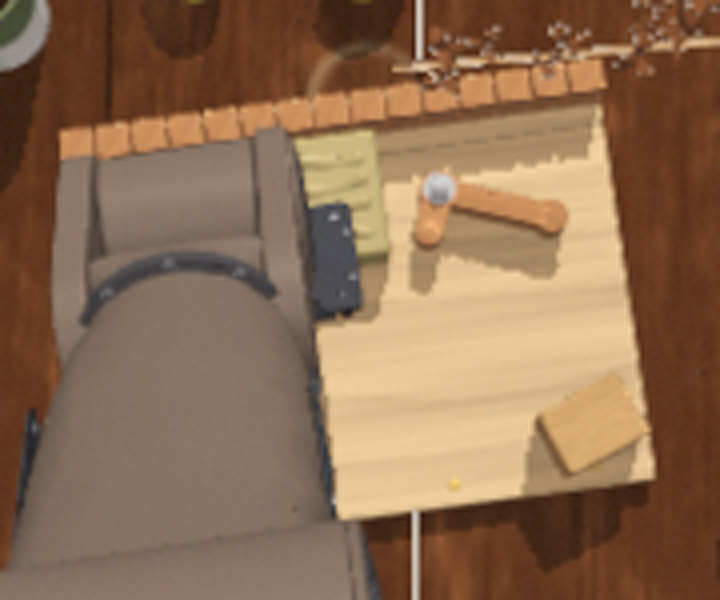

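The top view shows the keeper unmoved, with its handle end at (550,217) in the crop, and the loaf at the fence. Next I back off, shut the fingers, tilt the tool to stay clear of the branch, and go behind the handle.

>>> {"api": "apply_moves", "payload": {
  "increments": [
    [100, -0.02, -0.003, 0, 0, 0, 0],
    [100, -0.035, -0.005, 0.01, 0, 0, 0],
    [0, -0.045, -0.01, 0.045, 0, 0, 0],
    [0, -0.057, -0.03, 0.063, 0.015, -0.11, 0],
    [0, -0.057, -0.06, 0.063, 0.03, -0.22, 0],
    [0, -0.057, -0.09, 0.063, 0.045, -0.33, 0],
    [0, -0.057, -0.12, 0.063, 0.06, -0.432, 0],
    [0, -0.04, -0.15, 0.063, 0.06, -0.432, 0],
    [0, -0.015, -0.18, 0.063, 0.06, -0.432, 0],
    [0, 0.01, -0.205, 0.063, 0.06, -0.432, 0],
    [0, 0.035, -0.218, 0.063, 0.06, -0.432, 0],
    [0, 0.059, -0.223, 0.063, 0.06, -0.432, 0],
    [0, 0.059, -0.223, 0.063, 0.06, -0.432, 0]
  ]
}}

```text
clock: 10.1
ee_pos: [0.681, -0.0624, 0.1705]
eef_rot: [0.622, 0.57, 0.418, -0.338]
contact_force: [-0.8, 0.6, 0.6]
opening: 0.0274
```

Run:
```python
from h import *
s=robot.get_state(); print(w2b(s['ee_pos']),s['ee_pos'],s['contact_force'],s['q'])
from scipy.spatial.transform import Rotation as Ro
q=s['eef_rot'];M=Ro.from_quat(np.r_[q[1:],q[0]]).as_matrix();print(M.round(3)); tip=s['ee_pos']+.078*M[:,0];print('tip',w2b(tip),tip[2])
grab('wrist','w9.png');grab('scene','s9.png')
```

```text
[[  53.86425444 -146.76012985]] [ 0.68096484 -0.06244102  0.17052093] [-0.81172755  0.55779595  0.55402608] [-0.23104834  0.62803479  1.74447008  0.41446201  0.38331448  0.84900577]
[[ 0.423  0.896  0.134]
 [ 0.055  0.122 -0.991]
 [-0.904  0.426  0.002]]
tip [[  87.13070303 -147.00879846]] 0.09997107911076014
```

View pics/w9.png

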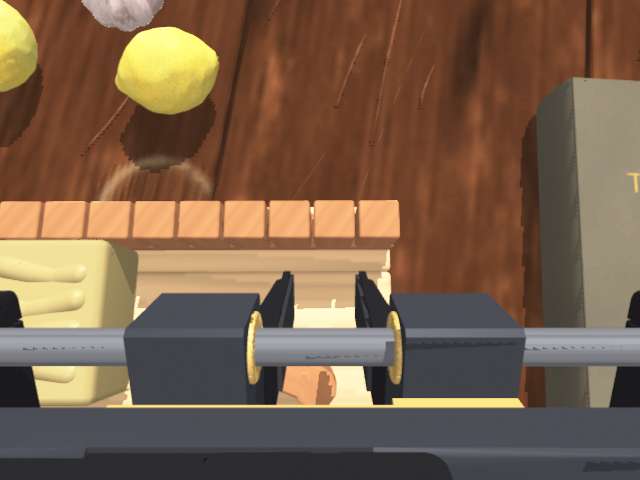

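View pics/s9.png

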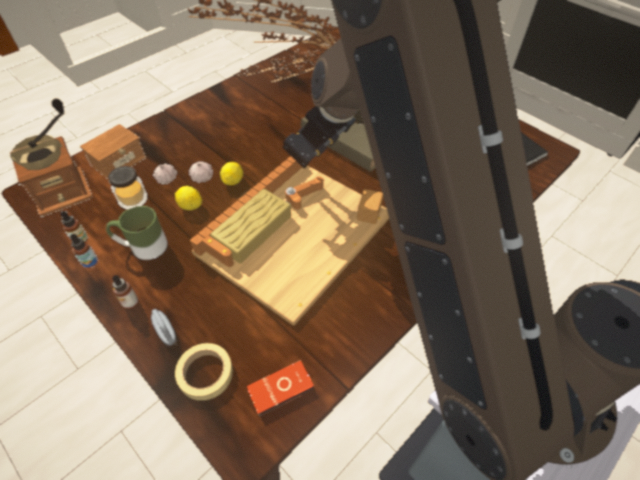

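The arm is behind the handle and clear of the branch; the handle end shows between the fingers at (310,383). The loaf lies along the fence. Now I lower the tool and sweep the handle round.

>>> {"api": "apply_moves", "payload": {
  "increments": [
    [0, 0, 0, 0, 0, 0, 0],
    [0, 0, 0, -0.03, 0, 0, 0],
    [0, 0, 0, -0.06, 0, 0, 0],
    [0, 0, 0, -0.063, 0, 0, 0],
    [0, -0.005, 0.001, -0.063, 0, 0, 0],
    [0, -0.012, 0.002, -0.063, 0, 0, 0],
    [0, -0.021, 0.0025, -0.063, 0, 0, 0],
    [0, -0.031, 0.003, -0.063, 0, 0, 0],
    [0, -0.042, 0.007, -0.063, 0, 0, 0],
    [0, -0.052, 0.011, -0.063, 0, 0, 0],
    [0, -0.061, 0.018, -0.063, 0, 0, 0],
    [0, -0.069, 0.025, -0.063, 0, 0, 0],
    [0, -0.075, 0.032, -0.063, 0, 0, 0],
    [0, -0.079, 0.038, -0.063, 0, 0, 0],
    [0, -0.081, 0.042, -0.063, 0, 0, 0]
  ]
}}

```text
clock: 11.45
ee_pos: [0.5959, -0.017, 0.1093]
eef_rot: [0.622, 0.569, 0.419, -0.337]
contact_force: [2.8, -2.3, 1.0]
opening: 0.0007
```

Run:
```python
from h import *
s=robot.get_state(); print(w2b(s['ee_pos']),s['ee_pos'],s['contact_force'])
grab('wrist','w10.png');grab('scene','s10.png')
a=cv2.imread('pics/s10.png')[120:340,150:420];cv2.imwrite('pics/s10c.png',cv2.resize(a,None,fx=2.8,fy=2.7))
```

```text
[[-24.13362976 -90.0715557 ]] [ 0.59594068 -0.01696403  0.10934152] [ 2.7589115  -2.27034967  1.0377668 ]
```

View pics/w10.png

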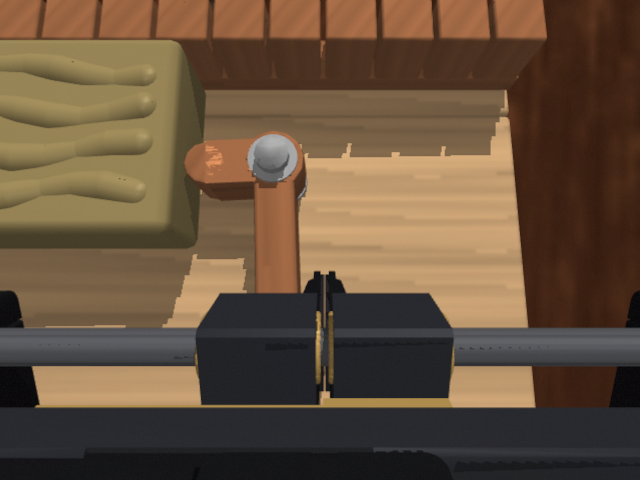

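View pics/s10c.png

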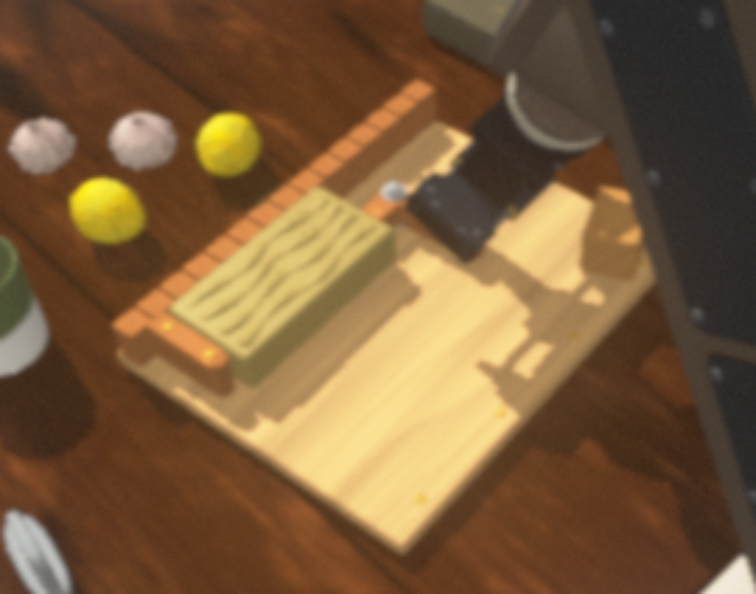

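The keeper is nearly closed: its nose at (205,165) touches the loaf's end and the handle points back at (278,240). I push a bit more, then read the force.

>>> {"api": "apply_moves", "payload": {
  "increments": [
    [0, -0.0005, 0.003, 0, 0, 0, 0],
    [0, -0.001, 0.005, 0, 0, 0, 0],
    [0, -0.001, 0.007, 0, 0, 0, 0],
    [0, -0.001, 0.008, 0, 0, 0, 0],
    [0, -0.001, 0.008, 0, 0, 0, 0]
  ]
}}

```text
clock: 11.97
ee_pos: [0.5955, -0.0121, 0.1077]
eef_rot: [0.622, 0.569, 0.417, -0.339]
contact_force: [-3.8, -19.0, 7.0]
opening: 0.0003
```

Run:
```python
from h import *
s=robot.get_state(); print(w2b(s['ee_pos']),s['contact_force'])
d=grab('wrist','w11.png')
```

```text
[[-23.94169934 -85.23337271]] [ -3.76943402 -19.00474712   7.03458049]
```

View pics/w11.png

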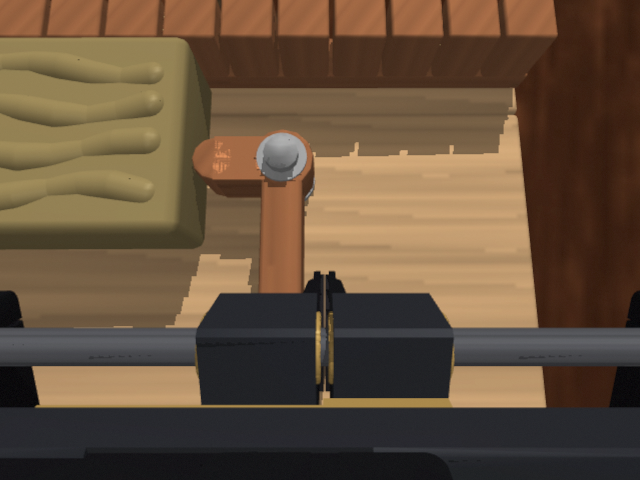

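A 19 N reaction shows the keeper is at its stop. I withdraw and check.

>>> {"api": "apply_moves", "payload": {
  "increments": [
    [0, 0.001, -0.008, 0, 0, 0, 0],
    [0, 0.003, -0.025, 0, 0, 0, 0],
    [0, 0.003, -0.03, 0.03, 0, 0, 0],
    [0, 0.003, -0.03, 0.07, 0, 0, 0],
    [0, -0.02, -0.05, 0.1, -0.02, 0.12, 0],
    [0, -0.05, -0.08, 0.12, -0.04, 0.24, 0],
    [0, -0.08, -0.11, 0.14, -0.06, 0.36, 0],
    [0, -0.11, -0.14, 0.16, -0.06, 0.43, 0],
    [0, -0.13, -0.17, 0.18, -0.06, 0.43, 0],
    [0, -0.15, -0.2, 0.2, -0.06, 0.43, 0],
    [0, -0.15, -0.23, 0.2, -0.06, 0.43, 0],
    [0, -0.15, -0.25, 0.2, -0.06, 0.43, 0],
    [0, -0.15, -0.25, 0.2, -0.06, 0.43, 0]
  ]
}}

```text
clock: 13.1
ee_pos: [0.4433, -0.2621, 0.3085]
eef_rot: [0.534, 0.465, 0.532, -0.465]
contact_force: [-0.1, 0.1, -0.7]
opening: 0.0004
```

Run:
```python
from h import *
s=robot.get_state(); print(s['ee_pos'],s['contact_force'])
grab('top','t12.png');grab('scene','s12.png')
a=cv2.imread('pics/t12.png')[145:295,230:410]; cv2.imwrite('pics/t12c.png',cv2.resize(a,None,fx=4,fy=4,interpolation=cv2.INTER_CUBIC))
a=cv2.imread('pics/s12.png')[140:330,180:400]; cv2.imwrite('pics/s12c.png',cv2.resize(a,None,fx=3,fy=3,interpolation=cv2.INTER_CUBIC))
```

```text
[ 0.44329704 -0.26210783  0.30849677] [-0.05083971  0.05052561 -0.65528603]
```

View pics/t12c.png

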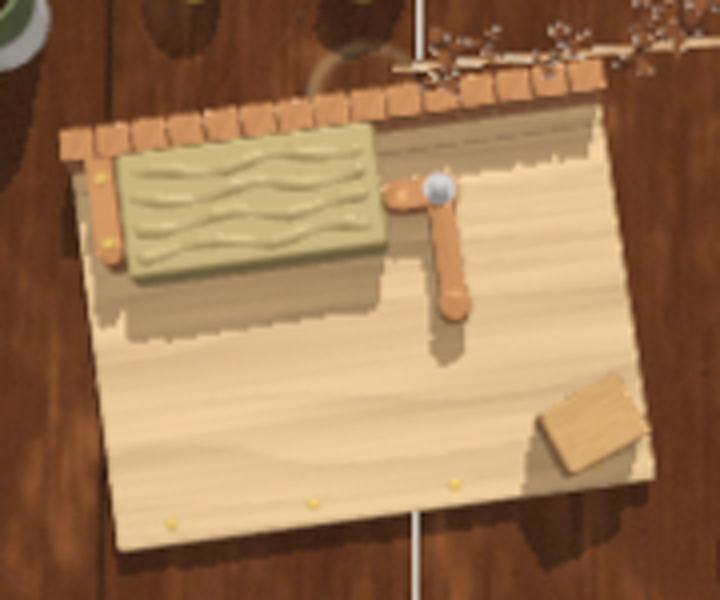

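View pics/t12.png

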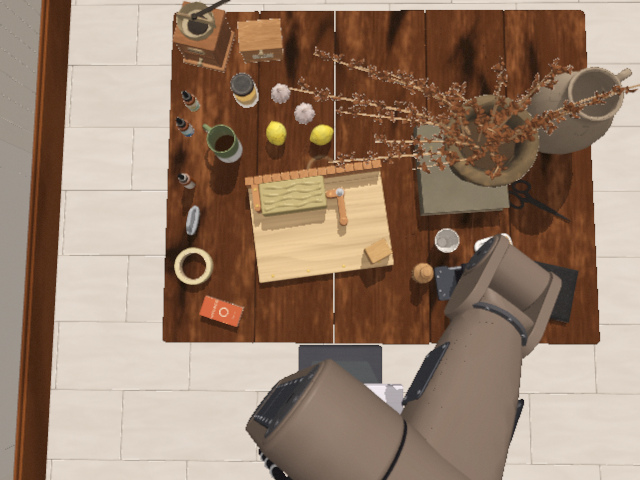

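View pics/s12c.png

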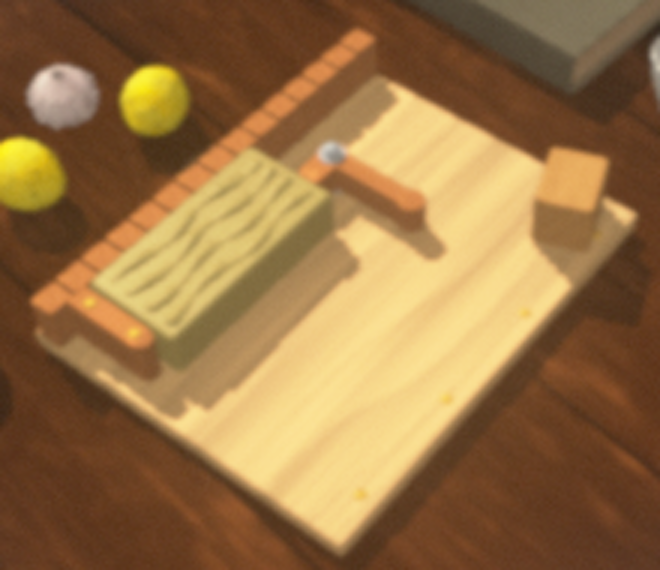

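Run:
```python
from h import *
T=load('t12.png')
f=lambda a:(np.array(a,float)+.5)/4+[230,145]-.5
h=w2b(ray(T,f([(455,305)]),.052))[0]-[68,-66.5]; print('handle',h,'k=',1.4-np.arctan2(-h[1],-h[0]))
loaf(T,f([(118,157),(374,124),(385,243),(133,275)]),[(44,90),(44,-90),(-44,-90),(-44,90)])
print(robot.get_state()['contact_force']); ticket.close_job()
```

```text
handle [-81.27792452  -0.44050856] k= 1.3945802719142448
loaf board [76.4 61.3] -0.56 res [ 2.8  1.5  2.2 -0.7 -2.7 -3.4 -2.3  2.6]
[ 0.0171126  -0.7117523   0.02200248]
the job is handed in; nothing more can be done
```

The loaf was walked home on the board, the keeper was turned closed, and the job was handed in at about 13 s. The hand-in gave no verdict.

**What I did:**
- I pushed the loaf's far end to the right with the shut fingers, taking it from 64° out of line to 44°.
- I pushed its near end forward and to the left, down to about 14°.
- I used the opened fingers as a two-point pusher to square it and press it against the fence. The reaction was about 12 N.
- I swept the keeper handle round with the tool tilted until it hit its stop at about 19 N, then drew the arm clear.

**Last checks, from the top view:**

| Quantity | Measured | Needed |
|---|---|---|
| Loaf x in board frame | about 76 mm | above 71.5 mm |
| Loaf y in board frame | about 61 mm | above 60.5 mm |
| Loaf turn | about 0.6° | below 2.3° |
| Keeper angle | about 1.39 rad | above 1.25 rad |

- **Weakest check:** the loaf's y only just clears the limit, and the corner residuals of that fit are about 3 mm. The keeper at its stop implies at least 63.5 mm, which is closer to home, so I handed in on that.
- **Bystanders:** in the last pictures the cut soap, brush, cup, matchbox, tape and scrubbing brush look unmoved. The amber bottle was hidden behind the arm. I did not measure any of them.
- **Arm:** the contact force was under 1 N with the arm clear of everything.

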